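# Line up the bottles by height at the blood-donation table

## Robot

A 6-joint arm with a two-finger parallel gripper is mounted at the origin on the work surface. World frame = base frame: x ahead of the robot, y to its left, z up, the work surface at z = 0. Lengths are in mm, angles in degrees, forces in N, time in s.
With the tool pointing down it reaches from about 300 to 875 mm from the base axis. Payload 6.4 kg.
Tool frame: the origin (TCP) lies at the very end of the fingers, on their centre line; the grasp point (between the pads) lies 19 mm behind it; z points along the fingers, y is the line along which they close (so a half turn about z gives the same grasp; the last joint's range is limited). The gripper opens to 85 mm and grips with 20 to 120 N. Pads are 22 mm wide; open, the fingers measure 114 mm over their backs; the gripper's body (76 mm by 85 mm) begins 54 mm behind the grasp point. The pads swing forward as they close: fully open they stand 13 mm farther back than shut.
Start: joints at [-88.883, 10.359, 92.074, -0, 77.567, -11.82], TCP at [128.75, -560.415, 231.288] pointing down, gripper open.
Joint ranges: [-171.53, 171.53], [-51.25, 118.39], [17.06, 147.69], [-65.23, 245.23], [0, 150.52], [-178.68, 178.68]. Speed limits (degrees/s): [147.25, 147.25, 172.46, 180, 180, 180].

## Interface

Orientations are given as [roll, pitch, yaw] about the fixed x, y, z axes, in that order (R = Rz(yaw) Ry(pitch) Rx(roll)).
In Python, from bench import move_ptp, move_straight, set_joints, open_gripper, gripper_close, wait, ik, sense, snapshot, MotionError, job_done, silhouettes, mark_of gives the robot as it stands. Calls block until the motion is done:
- move_ptp(position, orientation): joint-space move of the TCP to a pose.
- move_straight(position, feed=150, attitude=None): straight line of the TCP; attitude=None keeps the orientation; feed is the mean speed in mm/s.
- set_joints(angles): joint-space move.
- open_gripper() and gripper_close(): open the fingers fully, or close them until they stop; the grip force is fixed at half the most.
- wait(seconds).
- ik(position, orientation): joint angles nearest the present ones, or None.
- sense(): the state.
- snapshot(name): name is "scene" or "side" or "wrist"; returns a dict with "image" (420x560x3 uint8, red, green, blue), "camera_matrix" (3x3 intrinsics, pixels), "rvec" (rotation vector, rad) and "tvec" (3), from world to camera coordinates, as OpenCV has them. Camera axes: x right, y down, z forward; pixel columns grow to the right and rows downward; lengths in mm; the calibration is good to about 2 mm. The wrist camera is an equidistant fisheye: a pixel r from the principal point sees the ray r / f radians off the axis. A picture is of the moment at which its call begins. There is no depth.
A pose or a line that the arm cannot do raises MotionError and nothing moves.
- job_done(): hands the job in; it is judged then, once.
Trained networks look in a picture, given as the dict that the camera call returned (one of the last four; its "shot" number tells which), for a name from the list of things; names that differ only in an ending like _2 or _b are one class to them, and where a whole thing is asked for, a point or a joint stands for the part that bears it (a point fixed in the world has none). Each returns a list of dicts, best first, with "score" (0 to 1); they miss things now and then, are a little off and sometimes report something else, mostly with a low value. They report only what shows in the picture. A call takes as long as a camera call. They do not tell look-alikes from the thing itself.
- silhouettes(query, picture): "mask" (420x560 bool, what is visible of it) and "pixel" ([column, row] in pixels, amid what is visible of it).
- mark_of(query, picture): "pixel" ([column, row] in pixels: a listed point, or the origin of a listed thing).
The state is a dict: "t": time; "joint_pos": joint angles; "dq": joint speeds; "tau": joint torques, N m; "ee_pos": TCP position; "eef_rot": TCP orientation; "contact_force": force on the tool from outside, world axes, zero at the start; "moment": the same for the moment, N m; "opening": finger opening in mm; "grasp_force": force on a finger pad.
Only numpy, scipy, OpenCV 4.12 (cv2) and the standard library are available. Lean on these libraries where they do the work, as an engineer would, in place of code of your own. Each camera call takes 0.05 s, during which the arm holds its last target. There are 200 camera calls.

## Task

Set up the bottle row for the next donor: stand the four capped bottles on the round marks of the low board, one to a mark, centred, in order of height, with the tallest on the mark beside the yellow needle bin and the shortest at the other end. Keep the bottles upright and set each down gently, without dropping it, and do not shift the green rack of sample tubes.

Things in the scene. Friction and masses are not known exactly. Their poses are not given: they have to be found in the camera images.
- bottle_red_c (a point): loose white bottle with a RED screw cap, the tallest: 130 mm high, round body 44 mm in diameter up to 106 mm above the foot, then shoulder and cap (33 mm in diameter, 18 mm high). The point is its centre, 65 mm above its foot, z up. About 170 g; starts upright on the table. Grip the upper body, about 40 mm below the top.
- bottle_white_c (a point): loose green bottle with a WHITE screw cap, the second tallest: 106 mm high, round body 44 mm in diameter up to 82 mm above the foot, then shoulder and cap (33 mm in diameter, 18 mm high). The point is its centre, 53 mm above its foot, z up. About 140 g; starts upright on the table. Grip the upper body, about 40 mm below the top.
- bottle_black_c (a point): loose amber bottle with a BLACK screw cap, the third tallest: 82 mm high, round body 44 mm in diameter up to 58 mm above the foot, then shoulder and cap (33 mm in diameter, 18 mm high). The point is its centre, 41 mm above its foot, z up. About 110 g; starts upright on the table. Grip the upper body, about 40 mm below the top.
- bottle_blue_c (a point): loose white bottle with a grey label and a BLUE screw cap, the shortest: 58 mm high, round body 44 mm in diameter up to 34 mm above the foot, then shoulder and cap (33 mm in diameter, 18 mm high). The point is its centre, 29 mm above its foot, z up. About 80 g; starts upright on the table. Grip the body at about its centre.
- mark1: flat round mark, white ring 60 mm in diameter with a dark middle, on a low fixed blue-grey board (100 x 370 mm, top 12 mm above the table): the first (end) mark counted from the board's +y end. Marks are 92 mm apart in a straight row. Origin: centre of the mark on the board's top, where a bottle's foot rests; y along the row from mark4 to mark1, z up.
- mark2: flat round mark, white ring 60 mm in diameter with a dark middle, on a low fixed blue-grey board (100 x 370 mm, top 12 mm above the table): the second mark counted from the board's +y end. Marks are 92 mm apart in a straight row. Origin: centre of the mark on the board's top, where a bottle's foot rests; y along the row from mark4 to mark1, z up.
- mark3: flat round mark, white ring 60 mm in diameter with a dark middle, on a low fixed blue-grey board (100 x 370 mm, top 12 mm above the table): the third mark counted from the board's +y end. Marks are 92 mm apart in a straight row. Origin: centre of the mark on the board's top, where a bottle's foot rests; y along the row from mark4 to mark1, z up.
- mark4: flat round mark, white ring 60 mm in diameter with a dark middle, on a low fixed blue-grey board (100 x 370 mm, top 12 mm above the table): the fourth (other end) mark, at the board's -y end. Marks are 92 mm apart in a straight row. Origin: centre of the mark on the board's top, where a bottle's foot rests; y along the row from mark4 to mark1, z up.
- bin: yellow open needle bin, 115 mm high, rim 90 mm and foot 74 mm in diameter, fixed on the table at one end of the board, in line with the row, 117 mm from the nearer end mark: beside mark1 or mark4, drawn at random (a pump bottle 64 mm in diameter, 180 mm high, stands at the other end). Origin: centre of its underside, z up.
- rack_c (a point): loose green rack full of sample tubes with pink caps, standing among the bottles: foot 70 mm (its x) by 90 mm (its y), 85 mm high over the caps, 450 g; the point is at its centre, 42 mm above the table, z up. Not to be shifted.
Mind the look-alikes: they are no part of the job. Leave any purple look-alike of the part that bears bottle_white_c alone.

How it is judged:
By the outcome, as a careful person would: the job done as asked, in the order asked, and still so for the second after the job is handed in, with the robot touching nothing.
It also fails if it takes over 99 s, if anything falls off the work surface, if the arm or the gripper's body presses on something with over 40 N, if the wrist force passes 120 N, or if a joint passes its speed limit or range.

## Working session

There is one attempt and no reset: what is moved stays moved. The work goes in short steps, each a Python script; the robot and the scene stay as the last script left them, time stands still between calls to the robot, and variables do not carry over. Pictures are saved under pics/ and viewed, at most 14 in all, crops included, and the job is handed in when it is done.

```bash
mkdir -p pics; cat > h.py <<'E'
import numpy as np, cv2
from bench import *
def save(s,n): cv2.imwrite('pics/'+n,s['image'][:,:,::-1])
def ray(s,px):
    K=np.array(s['camera_matrix'],float);R=cv2.Rodrigues(np.array(s['rvec'],float))[0];t=np.array(s['tvec'],float).ravel()
    d=np.linalg.inv(K)@np.array([px[0],px[1],1.]);
    return -R.T@t,R.T@d
def atz(s,px,z):
    o,d=ray(s,px);return o+d*(z-o[2])/d[2]
E
python3 - <<'E'
from h import *
st=sense();print(st['t'],st['eef_rot'])
Z=dict(bottle_red_c=65,bottle_white_c=53,bottle_black_c=41,bottle_blue_c=29,mark1=12,mark2=12,mark3=12,mark4=12,bin=0,rack_c=42)
for c in('scene','side'):
    s=snapshot(c);save(s,c+'0.png')
    for n,z in Z.items():
        for r in mark_of(n,s)[:3]:
            if r['score']>.2: print(c,n,np.round(r['pixel']),round(r['score'],2),np.round(atz(s,r['pixel'],z)))
E
```

```text
0.0 [-1.79902568e+02 -1.89393562e-02  1.29359137e+01]
scene bottle_red_c [292. 148.] 0.79 [454. 167.  65.]
scene bottle_white_c [258. 167.] 0.92 [419.  88.  53.]
scene bottle_white_c [237. 194.] 0.85 [428.   1.  53.]
scene bottle_white_c [218. 165.] 0.55 [343.  43.  53.]
scene bottle_black_c [128. 316.] 0.85 [ 429. -306.   41.]
scene bottle_blue_c [329. 118.] 0.61 [453. 339.  29.]
scene mark1 [293. 318.] 0.91 [ 658. -145.   12.]
scene mark1 [362. 212.] 0.9 [652. 130.  12.]
scene mark1 [316. 274.] 0.74 [648. -49.  12.]
scene mark2 [293. 318.] 0.91 [ 658. -145.   12.]
scene mark2 [362. 212.] 0.9 [652. 130.  12.]
scene mark2 [316. 274.] 0.74 [648. -49.  12.]
scene mark3 [293. 318.] 0.91 [ 658. -145.   12.]
scene mark3 [362. 212.] 0.9 [652. 130.  12.]
scene mark3 [316. 274.] 0.74 [648. -49.  12.]
scene mark4 [293. 318.] 0.91 [ 658. -145.   12.]
scene mark4 [362. 212.] 0.9 [652. 130.  12.]
scene mark4 [316. 274.] 0.74 [648. -49.  12.]
scene bin [383. 183.] 0.82 [653. 239.   0.]
scene bin [293. 149.] 0.41 [422. 222.   0.]
scene rack_c [188. 259.] 0.69 [ 442. -167.   42.]
scene rack_c [295.
[... 296 characters left out ...]
1.]
side bottle_blue_c [296. 334.] 0.56 [452. 330.  29.]
side mark1 [222. 223.] 0.82 [644.  43.  12.]
side mark1 [219. 255.] 0.65 [636. 139.  12.]
side mark1 [232. 167.] 0.62 [ 649. -166.   12.]
side mark2 [222. 223.] 0.82 [644.  43.  12.]
side mark2 [219. 255.] 0.65 [636. 139.  12.]
side mark2 [232. 167.] 0.62 [ 649. -166.   12.]
side mark3 [222. 223.] 0.82 [644.  43.  12.]
side mark3 [219. 255.] 0.65 [636. 139.  12.]
side mark3 [232. 167.] 0.62 [ 649. -166.   12.]
side mark4 [222. 223.] 0.82 [644.  43.  12.]
side mark4 [219. 255.] 0.65 [636. 139.  12.]
side mark4 [232. 167.] 0.62 [ 649. -166.   12.]
side bin [206. 300.] 0.94 [647. 252.   0.]
side rack_c [309. 164.] 0.82 [ 432. -162.   42.]
```

View pics/scene0.png

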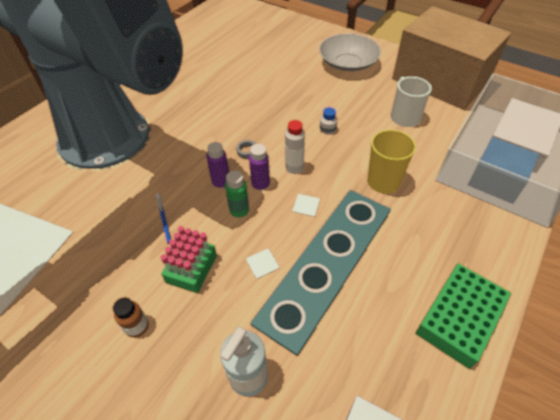

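View pics/side0.png

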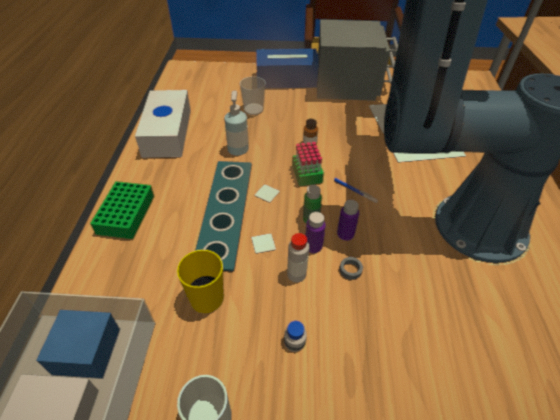

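Candidates for the white-capped green bottle, in the scene view: green at (237,194), which is the real one, and purple look-alikes at (258,167) and (218,165). The others have no rivals: red (295,148), black (128,316), blue (329,118). The bin at (390,162) is next to mark1 and the pump bottle is at the -y end, so the order is red→1, white→2, black→3, blue→4. Next I'll look from close by with the wrist camera.

```bash
cat >> h.py <<'E'
def wray(s,px):
    K=np.array(s['camera_matrix'],float);R=cv2.Rodrigues(np.array(s['rvec'],float))[0];t=np.array(s['tvec'],float).ravel()
    v=np.array([(px[0]-K[0,2])/K[0,0],(px[1]-K[1,2])/K[1,1]]);r=np.hypot(*v)+1e-12
    return -R.T@t,R.T@np.array([*(v/r*np.sin(r)),np.cos(r)])
def watz(s,px,z):
    o,d=wray(s,px);return o+d*(z-o[2])/d[2]
E
python3 - <<'E'
from h import *
Z=dict(bottle_red_c=65,bottle_white_c=53,bottle_black_c=41,bottle_blue_c=29,mark1=12,bin=0,rack_c=42)
for i,p in enumerate([(470,-100,330),(500,130,330)]):
    move_ptp(p,[180,0,90]);s=snapshot('wrist');save(s,f'w{i}.png');print(sense()['t'],np.round(watz(s,s['camera_matrix'][:2,2] if hasattr(s['camera_matrix'],'shape') else [280,210],0)))
    for n,z in Z.items():
        for r in mark_of(n,s)[:5]:
            if r['score']>.2: print(i,n,np.round(r['pixel']),round(r['score'],2),np.round(watz(s,r['pixel'],z)))
E
```

```text
3.2417 [ 469. -178.    0.]
0 bottle_white_c [231.  26.] 0.83 [417.  91.  53.]
0 bottle_white_c [238.  95.] 0.81 [426.  -1.  53.]
0 bottle_white_c [169.  66.] 0.59 [334.  43.  53.]
0 bottle_white_c [396.  74.] 0.53 [633.  34.  53.]
0 bottle_black_c [250. 299.] 0.56 [ 433. -307.   41.]
0 mark1 [394.  21.] 0.84 [645. 121.  12.]
0 mark1 [389. 198.] 0.7 [ 649. -150.   12.]
0 mark1 [394. 137.] 0.64 [648. -56.  12.]
0 mark1 [394.  75.] 0.6 [646.  38.  12.]
0 rack_c [248. 217.] 0.88 [ 435. -170.   42.]
0 rack_c [398.  73.] 0.22 [640.  36.  42.]
4.5667 [500.  52.   0.]
1 bottle_red_c [242. 138.] 0.64 [462. 173.  65.]
1 bottle_white_c [223. 261.] 0.87 [428.  -3.  53.]
1 bottle_white_c [209. 200.] 0.72 [413.  88.  53.]
1 bottle_white_c [160. 229.] 0.63 [338.  45.  53.]
1 bottle_blue_c [241.  21.] 0.71 [457. 334.  29.]
1 mark1 [365. 276.] 0.8 [654. -54.  12.]
1 mark1 [372. 170.] 0.71 [648. 124.  12.]
1 mark1 [369. 225.] 0.62 [650.  36.  12.]
1 mark1 [353. 322.] 0.61 [ 644. -152.   12.]
1 bin [376.  87.] 0.92 [651. 247.   0.]
1 rack_c [240. 343.] 0.9 [ 443. -170.   42.]
1 rack_c [240.  22.] 0.74 [457. 328.  42.]
1 rack_c [369. 223.] 0.45 [640.  51.  42.]
```

View pics/w0.png

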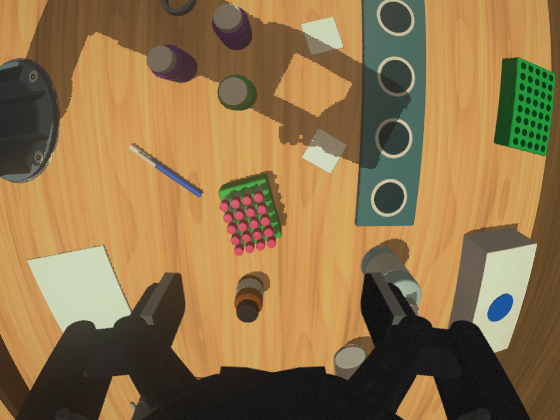

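View pics/w1.png

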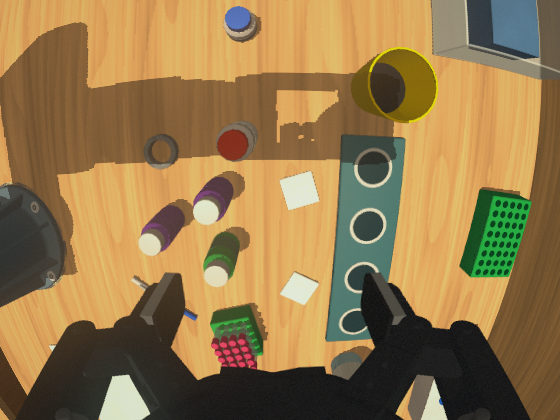

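The wrist views confirm the layout: green bottle at (238,95) in w0 and at (222,258) in w1, with the purple ones at (231,26) and (169,66) in w0. Next I'll refine the marks from the rings, and each bottle from a wrist view looking at it from above.

```bash
python3 - <<'E'
from h import *
import json
P=[]
for p in [(600,-40,330),(620,20,330)]:
    move_ptp(p,[180,0,90]);wait(.2);s=snapshot('wrist')
    o,d=wray(s,[280,210]);print('cam',np.round(o-p),np.round(d,2))
    hsv=cv2.cvtColor(s['image'],cv2.COLOR_RGB2HSV);g=cv2.cvtColor(s['image'],cv2.COLOR_RGB2GRAY)
    for r in mark_of('mark1',s):
        if r['score']<.3: continue
        c,w=np.round(r['pixel']).astype(int)
        x0,y0=max(c-28,0),max(w-28,0);roi=g[y0:w+29,x0:c+29]
        _,b=cv2.threshold(roi,0,255,cv2.THRESH_BINARY+cv2.THRESH_OTSU)
        cs,h=cv2.findContours(b,cv2.RETR_CCOMP,cv2.CHAIN_APPROX_NONE)
        for k,q in enumerate(cs):
            if h[0][k][3]>=0 and cv2.contourArea(q)>200:
                e=cv2.fitEllipse(q);pp=watz(s,(e[0][0]+x0,e[0][1]+y0),12)
                print(np.round(r['pixel']),np.round(e[1],1),np.round(pp,1),np.round(watz(s,r['pixel'],12)[:2],1));P.append(pp[:2])
print(sense()['t'])
E
```

```text
cam [ -1.  83. 144.] [ 0.02 -0.31 -0.95]
[301. 240.] [30.3 33.3] [ 647.7 -148.3   12. ] [ 644.4 -154.9]
[306.  50.] [34.6 36.6] [648.2 127.2  12. ] [645.8 127.2]
cam [ -1.  80. 143.] [ 0.02 -0.31 -0.95]
[291. 151.] [34.8 35.8] [648.2  36.6  12. ] [645.8  39.9]
[293. 215.] [32.3 34.4] [647.9 -56.5  12. ] [649.7 -57.3]
[289. 271.] [28.1 31.8] [ 647.6 -148.5   12. ] [ 646.2 -151.7]
6.6833
```

```bash
cat >> h.py <<'E'
D=[180,0,90]
MARK={1:(648,127.4),2:(648,35.4),3:(648,-56.6),4:(648,-148.6)}
Hc=dict(bottle_red_c=65,bottle_white_c=53,bottle_black_c=41,bottle_blue_c=29)
def look(n,xy,zc,name=None,H=250):
    """network estimates of bottle n near xy, from a wrist view centred on it"""
    E=[]
    for dy in (25,55):
        move_ptp([xy[0],xy[1]+dy,H],D);wait(.15);s=snapshot('wrist')
        if name and dy==25: save(s,name)
        c=[(r['score'],watz(s,r['pixel'],zc)[:2]) for r in mark_of(n,s)]
        c=[q for q in c if np.hypot(*(q[1]-xy))<25]
        if c: E.append(c[0][1])
    print(n,'look',np.round(E,1));return np.mean(E,axis=0)
def pick(n,xy,ztcp,yaw=90):
    move_ptp([*xy,ztcp+95],[180,0,yaw]);move_straight([*xy,ztcp],feed=120)
    gripper_close();s=sense();print('grip',s['opening'],s['grasp_force'],np.round(s['contact_force'],1))
def place(n,m,ztcp,lift=100,via=None):
    s=sense();x,y,_=s['ee_pos']
    move_straight([x,y,ztcp+lift],feed=150)
    if via: move_straight([*via,ztcp+lift],feed=350,attitude=D)
    X=MARK[m];move_straight([*X,ztcp+lift],feed=250,attitude=D)
    move_straight([*X,ztcp+12+6],feed=110);wait(.2)
    b=np.array(sense()['contact_force'])[2];z=ztcp+18
    while z>ztcp+9:
        z-=1;move_straight([*X,z],feed=15);f=np.array(sense()['contact_force'])[2]-b
        if f>2.5: break
    print('down at dz',z-ztcp-12,'f',round(f,1),'open',sense()['opening'])
    wait(.2);open_gripper();move_straight([*X,ztcp+110],feed=150);print('t',sense()['t'])
E
python3 - <<'E'
from h import *
n='bottle_red_c';xy=look(n,(461,173),65,'r0.png');print(xy)
if np.hypot(*(xy-(461,173)))<10:
    pick(n,xy,71);place(n,1,71)
    s=snapshot('wrist');save(s,'r1.png')
E
```

```text
bottle_red_c look [[455.9 170.4]]
[455.8577468  170.36234903]
grip 42.22061946227861 60.70640196092427 [-1.3 -0.   6. ]
down at dz 0 f 7.0 open 42.34112722779145
t 16.1667
```

View pics/r1.png

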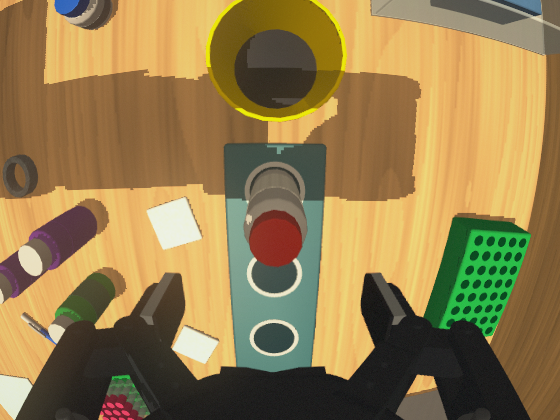

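View pics/r0.png

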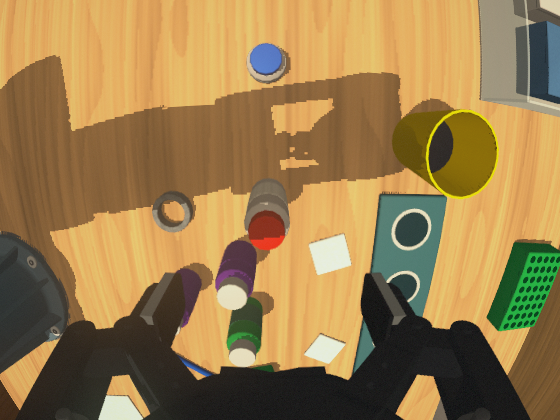

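The red bottle stands upright on mark1, cap at (275,238) and foot inside the ring around (275,190). White is next.

```bash
python3 - <<'E'
from h import *
n='bottle_red_c';xy=look(n,MARK[1],65+12,H=300)
n='bottle_white_c';xy=look(n,(427,-2),53,H=260)
if np.hypot(*(xy-(427,-2)))<8:
    xy=(xy+(427,-2))/2; pick(n,xy,47,130);place(n,2,47)
    s=snapshot('wrist');save(s,'g1.png')
E
```

```text
bottle_red_c look [[648.8 128.2]
 [649.6 129.7]]
bottle_white_c look [[422.4  -1.9]
 [422.1  -2.5]]
grip 42.82706821122154 60.03326252102852 [-0.3  1.   5. ]
down at dz 0 f 7.4 open 42.79260126248674
t 27.5167
```

View pics/g1.png

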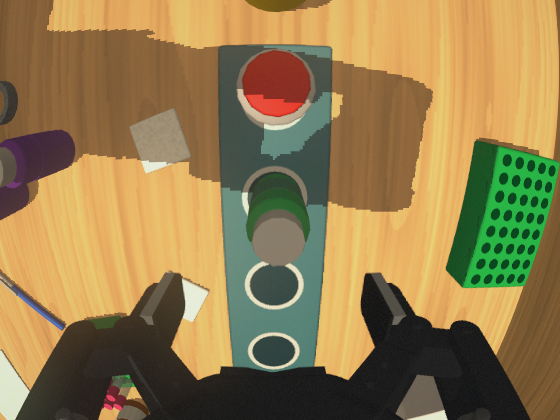

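Green is upright on mark2, foot near (277,195), perhaps a little to +x. I'll check it at the end. Black and blue are next.

```bash
python3 - <<'E'
from h import *
n='bottle_white_c';look(n,MARK[2],53+12,H=270)
n='bottle_black_c';xy=look(n,(432,-307),41,H=250)
if np.hypot(*(xy-(432,-307)))<10:
    xy=(xy+(432,-307))/2; pick(n,xy,23);place(n,3,23,lift=120)
    s=snapshot('wrist');save(s,'k1.png')
E
```

```text
bottle_white_c look [[652.   37.6]
 [648.7  33.5]]
bottle_black_c look [[ 430.7 -301.9]
 [ 429.8 -306.5]]
grip 42.246565226167995 61.17554468102753 [-0.1  1.   5.6]
down at dz 0 f 5.6 open 42.1295342419178
t 39.925
```

View pics/k1.png

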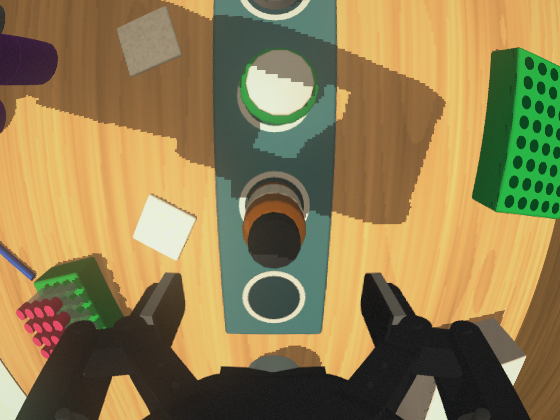

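Black is standing on mark3 (cap at (274,240)). The red one is at the top edge of this view, so I'll check all of them in the scene camera before the blue one.

```bash
python3 - <<'E'
from h import *
s=snapshot('scene');cv2.imwrite('pics/s1.png',cv2.resize(s['image'][90:390,140:440,::-1],(600,600),interpolation=cv2.INTER_CUBIC))
E
```

```text
(no output)
```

View pics/s1.png

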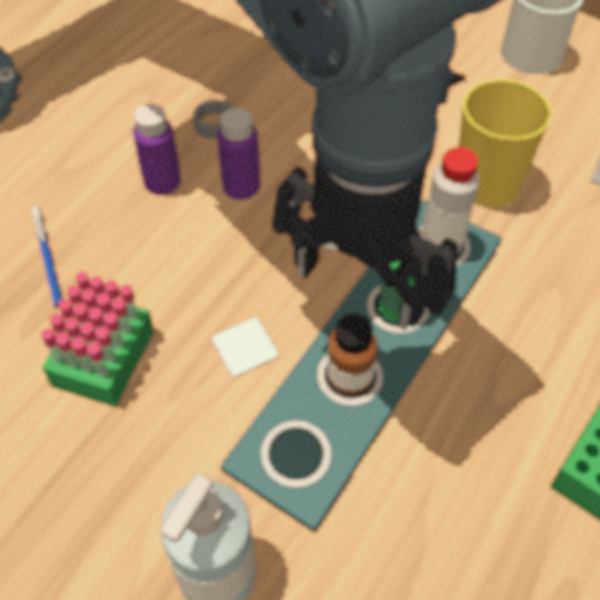

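All three stand on their marks. Blue is next; I'll raise the arm first to clear the row.

```bash
python3 - <<'E'
from h import *
move_straight([*MARK[3],270],feed=200)
look('bottle_black_c',MARK[3],41+12,H=270)
move_straight([500,0,270],feed=350)
n='bottle_blue_c';xy=look(n,(455,334),29,H=240)
if np.hypot(*(xy-(455,334)))<10:
    pick(n,xy,10);place(n,4,10,lift=170,via=(500,-148))
    s=sense()['ee_pos'];move_straight([s[0],s[1],270],feed=250)
    look(n,MARK[4],29+12,'b1.png',H=270);print(sense()['t'])
E
```

```text
bottle_black_c look [[647.7 -54.2]
 [650.3 -55. ]]
bottle_blue_c look [[450.5 332.1]
 [459.1 331.6]]
grip 42.01602038264231 61.374136162921786 [-0.2  0.7  6.8]
down at dz 0 f 7.2 open 41.80790319205921
t 54.8833
bottle_blue_c look [[ 649.3 -146.6]
 [ 646.  -144.3]]
56.6333
```

View pics/b1.png

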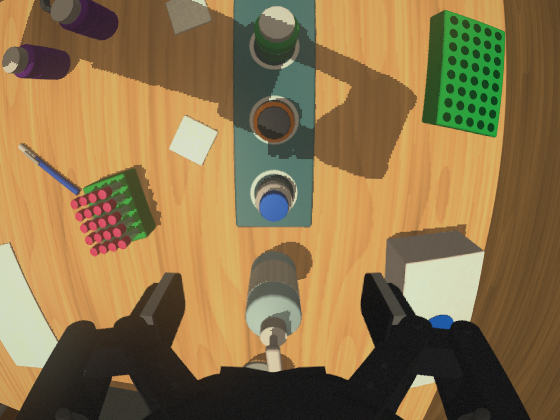

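Blue stands on mark4, cap at (273,205). I'll move the arm clear and check the whole row once from above with the wrist camera.

```bash
python3 - <<'E'
from h import *
move_straight([480,-60,330],feed=250)
move_ptp([420,-60,330],D);wait(.3)
for c in('scene','side'):
    s=snapshot(c)
    pts=[]
    for m,n in zip((1,2,3,4),Hc):
        h=Hc[n]
        for r in silhouettes(n,s):
            X=MARK[m];K=np.array(s['camera_matrix'],float)
            foot=cv2.projectPoints(np.array([[[*X,12+h]]],float),np.array(s['rvec'],float),np.array(s['tvec'],float),K,None)[0].ravel()
            q=mark_of(n,s);q=[np.round(watz_(s,k['pixel'],12+h)[:2]-X,1) if 0 else np.round(atz(s,k['pixel'],12+h)[:2]-X,1) for k in q if np.hypot(*(np.array(k['pixel'])-foot))<15]
            print(c,n,q[:1]);break
    f=cv2.projectPoints(np.array([[*MARK[m],30.] for m in MARK]),np.array(s['rvec'],float),np.array(s['tvec'],float),np.array(s['camera_matrix'],float),None)[0].reshape(-1,2).mean(0).astype(int)
    im=s['image'][max(f[1]-110,0):f[1]+100,max(f[0]-105,0):f[0]+105,::-1];cv2.imwrite(f'pics/{c}_f.png',cv2.resize(im,(600,600),interpolation=cv2.INTER_CUBIC))
E
```

```text
scene bottle_red_c [array([4.3, 0.8])]
scene bottle_white_c [array([5.8, 0.3])]
scene bottle_black_c [array([ 3.3, -9.8])]
scene bottle_blue_c [array([-1. , -0.4])]
side bottle_red_c [array([-2.3, 12.1])]
side bottle_white_c [array([-7.2,  7.4])]
side bottle_black_c [array([0.9, 4.1])]
side bottle_blue_c [array([-3.2,  1.6])]
```

View pics/scene_f.png

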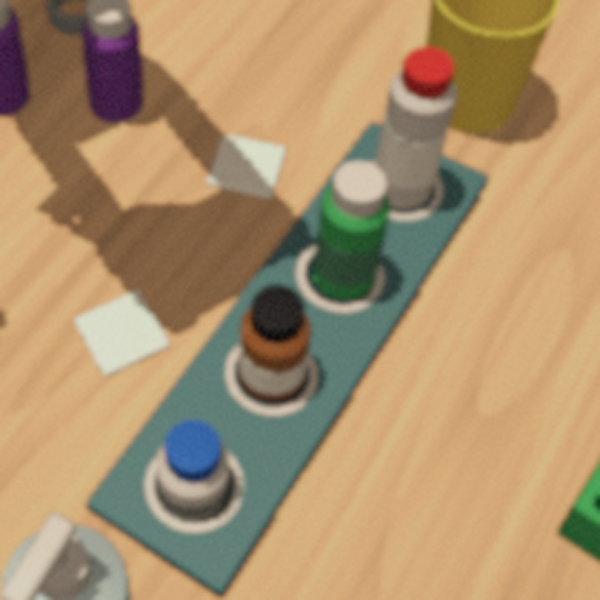

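View pics/side_f.png

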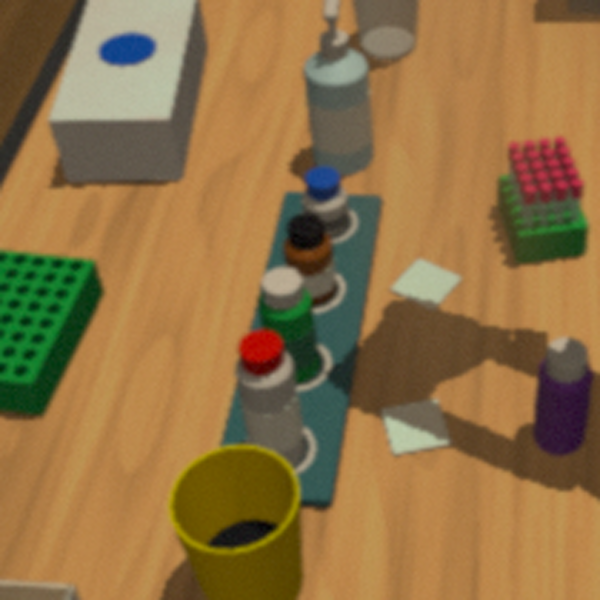

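In the scene view three bottles are well centred in their rings. The green one, foot at about (346,275) in a ring spanning 295–385, looks a few mm to the right. I'll take one close look at it and at red.

```bash
python3 - <<'E'
from h import *
ims=[]
for (y,m) in [(-130,2),(-40,1)]:
    move_ptp([648,y,250],D);wait(.3);s=snapshot('wrist')
    # project predicted foot circle (22) and ring (30) through the fisheye
    K=np.array(s['camera_matrix'],float);R=cv2.Rodrigues(np.array(s['rvec'],float))[0];t=np.array(s['tvec'],float).ravel()
    def pr(p):
        c=R@np.array(p,float)+t;r=np.hypot(c[0],c[1]);th=np.arctan2(r,c[2]);return [K[0,0]*th*c[0]/r+K[0,2],K[1,1]*th*c[1]/r+K[1,2]]
    c=np.round(pr([*MARK[m],40])).astype(int);k=6;x0=c[0]-33;y0=max(c[1]-50,0)
    im=cv2.resize(s['image'][y0:y0+95,x0:x0+66,::-1],None,fx=k,fy=k,interpolation=cv2.INTER_CUBIC)
    a=np.linspace(0,6.283,60)
    for rad,z,col in((22,12,(0,0,255)),(30,12,(255,0,0)),(22,[0,118-24,94-24][m],(0,255,255))):
        q=np.array([pr([MARK[m][0]+rad*np.cos(u),MARK[m][1]+rad*np.sin(u),z]) for u in a]);q=((q-[x0,y0]+.5)*k).astype(int)
        cv2.polylines(im,[q],True,col,1)
    ims.append(im)
h=min(i.shape[0] for i in ims);cv2.imwrite('pics/z.png',np.hstack([i[:h] for i in ims]));print(sense()['t'])
E
```

```text
61.2
```

View pics/z.png

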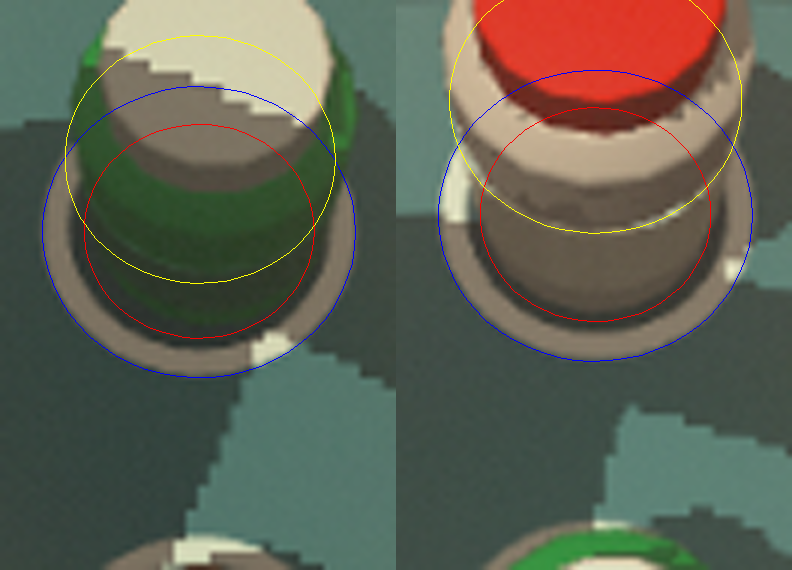

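The predicted ring outline (blue) sits exactly on both marks. Red's foot is about 2 mm off centre and green's about 3 mm, both well inside their rings. I'm handing in.

```bash
python3 - <<'E'
from h import *
move_straight([500,-40,300],feed=200);print(job_done(),sense()['t'])
E
```

```text
the job is handed in; nothing more can be done
the job is handed in; nothing more can be done
```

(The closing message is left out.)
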